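# Comb the stirring rods into the grooved tray

## Robot

A 6-joint arm with a two-finger parallel gripper is mounted at the origin on a cart in front of the work surface, level with it; the furniture and walls round the work are solid. World frame = base frame: x ahead of the robot, y to its left, z up, the work surface at z = 0. Lengths are in mm, angles in degrees, forces in N, time in s.
With the tool pointing down it reaches from about 350 to 850 mm from the base axis. Payload 8.1 kg.
Tool frame: the origin (TCP) lies midway between the tips of the shut fingers; the grasp point (between the pads) lies 19 mm behind it (r.pinch_z is the distance from the TCP to the grasp point, in mm); z points along the fingers, y is the line along which they close (so a half turn about z gives the same grasp; the last joint's range is limited). The gripper opens to 85 mm and grips with 20 to 120 N. Pads are 22 mm wide; open, the fingers measure 114 mm over their backs; the gripper's body (76 mm by 85 mm) begins 54 mm behind the grasp point. The pads swing forward as they close: fully open they stand 13 mm farther back than shut.
Start: joints at [65.122, 7.471, 85.268, -0, 87.261, -4.893], TCP at [205.041, 563.883, 231.292] pointing down, gripper open.
Joint ranges: [-169.43, 169.43], [-51.17, 129.36], [1.28, 143.12], [-76.62, 256.62], [0, 156.53], [-152.29, 152.29]. Speed limits (degrees/s): [136.94, 136.94, 159.86, 180, 180, 180].

## Interface

Orientations are given as [roll, pitch, yaw] about the fixed x, y, z axes, in that order (R = Rz(yaw) Ry(pitch) Rx(roll)).
In Python, from bench import sensors, optics, job, r gives the robot as it stands.
- The arm moves only by the tool play_rows, never from a script. Its argument "motion" is a list that holds one entry, the list of rows, each a list of 6 numbers: the shift along the tool's x, y, z in cm, then the turn, a rotation vector about the tool's x, y, z in degrees. In form: [[[x, y, z, ax, ay, az], ...]]. A call has 1 to 5 rows; each row is the pose to reach, as a shift and turn from the pose commanded when the call began, along the tool's axes at that moment; what a row does not reach only later rows make up. A row lasts 1/10 s, in which the tool goes at most 50 mm and 8.59 degrees, less where a joint would pass 70% of its speed; a pose out of reach is approached as far as the arm can. A call with a gripper value outside its range is refused whole. "jaw" is the opening, from 0 (shut) to 1 (fully open), set as the call begins (left out, the last holds). The fingers move at their own pace and stop on an object; "squeeze" is the grip in N (left out, the last holds). Time passes only in rows, so rows that repeat a pose let the fingers close. It gives the time, the measured TCP pose, the force, the opening and the grip force at its end, in the units of the state.
- sensors.sense(): the state, without advancing time (a new reading comes with each control period).
- optics.snapshot(name): name is "scene" or "top"; returns a dict with "pixels" (420x560x3 uint8, red, green, blue), "mtx" (3x3 intrinsics, pixels), "R" (3x3) and "t" (3): a world point X has camera coordinates R X + t. Camera axes: x right, y down, z forward; pixel columns grow to the right and rows downward; lengths in mm; the calibration is good to about 2 mm. A picture is of the moment at which its call begins. There is no depth.
- job.hand_in(): hands the job in; it is judged then, once.
The state is a dict: "time": time; "joint_pos": joint angles; "qd": joint speeds; "joint_efforts": joint torques, N m; "tool_pos": TCP position; "tcp_rot": TCP orientation; "ft_force": force on the tool from outside, world axes, zero at the start; "wrist_torque": the same for the moment, N m; "finger_gap": finger opening in mm; "grip_force": force on a finger pad.
Only numpy, scipy, OpenCV 4.12 (cv2) and the standard library are available. Lean on these libraries where they do the work, as an engineer would, in place of code of your own. Each camera call takes 0.05 s, during which the arm holds its last target. There are 200 camera calls.

## Task

Two white stirring rods lie askew on top of the ridges of the blue grooved tray. Take the orange-handled rake from its stand and comb it through the tray, across the grooves with its runners on the two long side rims, until both rods have dropped down into grooves and lie parallel; do not touch the rods with the fingers. Then leave the rake standing upright with its runners on the tray's rims, and let go.

Things in the scene. Friction and masses are not known exactly. Their poses are not given: they have to be found in the camera images.
- tray: Blue tray, fixed, 214 (x) x 166 (y) x 36 mm high; origin: centre of underside. Grooves run along its y, so comb along x, either way. Inside 198 x 150 mm, floor at z 6 mm; 10 grey ridges 3 mm wide, 18 mm apart, tops at z 18.5 mm. Long side walls at y = +-75 to 83 mm have flat rims at z 36 mm; end walls at x = +-99 to 107 mm are 32 mm high.
- rake: Rake 0.16 kg, starts upright and loose on a low grey stand. Bar 190 mm along y, z 4-14 mm, orange handle amid it 20 (x) x 34 (y), top z 78 mm: grip across x, z 30-75. Origin amid the undersides of the black end runners (50 x 26 mm, at y = +-79). One tooth row 129 mm along y, 5 mm thick, to z -16 mm: runners on the rims, teeth pass 1.5 mm over the ridges. Same both ways round.
- rod_a: White rod, 12 mm diameter, 120 mm long, 30 g, axis y, origin at its centre. Starts on the ridge tops (centre 24.5 mm over the tray's origin), 20 to 30 degrees askew, in the half of the tray at negative x, no part beyond 78 mm from the tray's middle along tray x. Home in a groove: centre 12 mm over the tray's origin, top 0.5 mm below the ridge tops.
- rod_b: Second white rod, just like rod_a, askew the other way, in the other half of the tray. Rods drop most freely with the rake's runners kept on or within 1 to 2 mm of the rims, at 40 to 90 mm/s; a rake carried higher may jam on a rod.
Mind the look-alikes: they are no part of the job. What is shaped like the rod_a but purple or turquoise is not meant.

How it is judged (in metres and radians):
On the way:
1. the rake stands in the tray with its teeth between the side walls (z of rake in the frame of tray below 0.046 m and horizontal distance between rake and tray below 0.11 m and angle between the y axis of rake and the y axis of tray, either way round below 0.26 rad), for 0.1 s.
At the end, for the whole second after the job is handed in: Both rods lie down in grooves of the tray (centre less than 16 mm above the tray's origin) within 10 degrees of the grooves; the rake stands upright within 10 degrees on the tray's rims (its origin 30 to 46 mm above the tray's origin, within 120 mm of the tray's middle); all at rest (z of rod_a in the frame of tray between 0.007 and 0.016 m and z of rod_b in the frame of tray between 0.007 and 0.016 m and angle between the y axis of each of rod_a, rod_b and the y axis of tray, either way round below 0.175 rad and horizontal distance between each of rod_a, rod_b and tray below 0.105 m and angle between rake's own z axis and vertical below 0.175 rad and z of rake in the frame of tray between 0.03 and 0.046 m and horizontal distance between rake and tray below 0.12 m and linear speed of each of rod_a, rod_b, rake below 0.02 m/s); the robot touches nothing.
It fails at once if the fingers touch a rod (contact force between the fingers and rod_a above 0.3 N or contact force between the fingers and rod_b above 0.3 N).
It also fails if it takes over 46 s, if anything falls off the work surface, if the arm or the gripper's body presses on something with over 40 N, if the wrist force passes 120 N, or if a joint passes its speed limit or range.

## Working session

There is one attempt and no reset: what is moved stays moved. The work goes in short steps, Python scripts to look and compute and a tool call to move; the robot and the scene stay as the last step left them, time stands still between calls to the robot, and variables do not carry over. Pictures are saved under pics/ and viewed, at most 10 in all, crops included, and the job is handed in when it is done.

Besides the shell and the picture viewer there is one more tool, called after "Emit:" by a JSON object that holds its "fn" and its "kwargs", one argument or row to a line. play_rows: Moves the arm, as the interface text tells. Its arguments: {"type":"object","properties":{"motion":{"type":"array","items":{"type":"array","items":{"type":"array","items":{"type":"number"}}}},"jaw":{"type":"number"},"squeeze":{"type":"number"}},"required":["motion"]}

```bash
mkdir -p pics; ls; python3 - <<'E'
from bench import sensors, optics, job, r
import cv2
for n in("scene","top"):
    d=optics.snapshot(n); cv2.imwrite(f"pics/{n}0.png",d["pixels"][:,:,::-1]); print(n,d["mtx"],d["R"],d["t"])
s=sensors.sense(); print(s); print(r.pinch_z)
E
```

```text
pics
scene [[423.8116964    0.         283.32119126]
 [  0.         423.8116964  206.55070414]
 [  0.           0.           1.        ]] [[-0.557053   -0.83029613 -0.01732884]
 [-0.39983929  0.28642743 -0.87068241]
 [ 0.7278877  -0.4780875  -0.49154028]] [460.83024397 195.58198369 852.83705439]
top [[396.21844305   0.         284.74085937]
 [  0.         396.21844305 212.27786661]
 [  0.           0.           1.        ]] [[-0.02455566 -0.99933485  0.02696057]
 [-0.99418659  0.02158331 -0.1054855 ]
 [ 0.10483344 -0.02939411 -0.9940553 ]] [ 175.460392    548.13881104 1292.75148749]
{'time': 0.1, 'joint_pos': array([ 6.51215218e+01,  7.51232702e+00,  8.53245273e+01, -2.48661165e-03,
        8.72621033e+01, -4.89285628e+00]), 'qd': array([-0.01802214, -0.08303107, -0.08887834, -0.08618082, -0.01263766,
        0.02048354]), 'joint_efforts': array([ 2.18371475e-03, -5.70949566e+01, -5.01943052e+01, -9.13474446e-05,
        8.09047488e-03,  5.77109381e-05]), 'tool_pos': array([204.84633796, 563.4038263 , 230.31896396]), 'tcp_rot': array([-1.79901191e+02, -5.96584832e-03,  1.60014494e+02]), 'ft_force': array([-0.32810722,  0.02741653,  0.41504731]), 'wrist_torque': array([ 0.05406865, -0.0036902 , -0.01143202]), 'grip_force': 0.0, 'finger_gap': 85.3714181273942}
18.700000000000003
```

View pics/scene0.png

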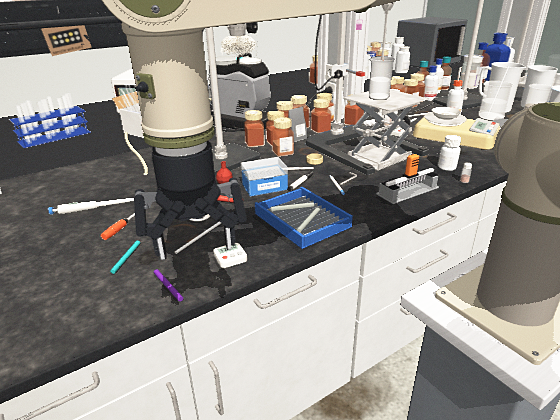

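View pics/top0.png

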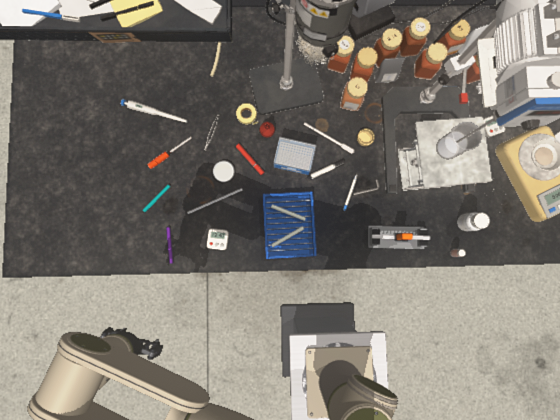

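The top view shows the tray at about (289,225), with the white rods on it at (288,212) and (287,237). The rake on its grey stand is at (400,237), handle at (404,237).

Look-alikes:
- Rods: turquoise (156,197), purple (170,244), grey (215,201), and a red one (250,158).
- Orange handle: the orange screwdriver (158,160) and the orange jars at the top.

I choose the rake at (404,237) because it has an orange block handle and a bar on a stand. The rods are the two white ones on the tray.

```bash
cat > h.py <<'E'
import numpy as np, cv2
from bench import sensors, optics, job, r
def ray(d,uv,z):
    uv=np.atleast_2d(np.asarray(uv,float)); p=np.c_[uv,np.ones(len(uv))]
    D=(np.linalg.inv(d["mtx"])@p.T).T@d["R"]; C=-d["R"].T@d["t"]
    return C+D*((z-C[2])/D[:,2])[:,None]
def blobs(m,amin=20):
    cs,_=cv2.findContours(m.astype(np.uint8),cv2.RETR_EXTERNAL,cv2.CHAIN_APPROX_NONE)
    return [c for c in cs if cv2.contourArea(c)>=amin]
E
python3 - <<'E'
from h import *
t=optics.snapshot("top"); s=optics.snapshot("scene")
a=t["pixels"][195:270,250:440,::-1]; b=s["pixels"][140:250,240:450,::-1]
a=cv2.resize(a,(760,300),interpolation=2); b=cv2.resize(b,(570,298),interpolation=2)
im=np.zeros((600,760,3),np.uint8); im[:300]=a; im[300:598,:570]=b
cv2.imwrite("pics/crop1.png",im)
for n,d in(("top",t),("scene",s)):
    h=cv2.cvtColor(d["pixels"],cv2.COLOR_RGB2HSV)
    blue=cv2.inRange(h,(100,130,50),(125,255,255)); org=cv2.inRange(h,(3,170,120),(18,255,255))
    for c in blobs(blue,300): 
        c=cv2.convexHull(c);print(n,"blue",cv2.contourArea(c),cv2.minAreaRect(c))
        if n=="top": print(cv2.minAreaRect(ray(d,c[:,0],36)[:,:2].astype(np.float32)))
    for c in blobs(org,8): print(n,"org",cv2.contourArea(c),cv2.boundingRect(c),cv2.minAreaRect(c))
E
```

```text
top blue 3240.5 ((288.9830322265625, 224.6436767578125), (65.11669158935547, 50.32393264770508), 87.27368927001953)
((510.89239501953125, 149.37457275390625), (214.7603302001953, 167.04461669921875), 1.62843918800354)
top org 59.0 (397, 233, 15, 7) ((404.0, 236.0), (6.0, 14.0), 90.0)
top org 30.5 (254, 165, 10, 9) ((258.7500305175781, 169.25001525878906), (9.899494171142578, 3.5355336666107178), 45.0)
top org 118.5 (148, 152, 21, 17) ((157.80767822265625, 159.96151733398438), (6.37905216217041, 22.46535873413086), 56.3099365234375)
top org 77.0 (236, 144, 19, 20) ((245.15045166015625, 154.24337768554688), (24.835031509399414, 4.2332444190979), 48.8140754699707)
top org 68.5 (260, 125, 14, 11) ((266.38800048828125, 130.61598205566406), (13.14808177947998, 9.480929374694824), 10.30484676361084)
top org 28.0 (461, 94, 6, 8) ((463.5, 97.5), (7.0, 5.0), 90.0)
scene blue 3557.5 ((301.2910461425781, 216.94317626953125), (95.07099151611328, 54.00746536254883), 30.141386032104492)
scene blue 843.0 ((264.0462951660156, 184.60411071777344), (46.32844161987305, 23.19742202758789), 5.079607486724
[... 418 characters left out ...]
15368652344, 173.3175048828125), (13.840593338012695, 19.223047256469727), 19.98310661315918)
scene org 175.5 (405, 155, 14, 21) ((411.8099365234375, 165.3300018310547), (11.596551895141602, 20.223255157470703), 8.130102157592773)
scene org 8.5 (304, 109, 5, 18) ((306.2999572753906, 117.5999984741211), (16.82914161682129, 3.8183767795562744), 81.8698959350586)
scene org 13.0 (345, 108, 5, 16) ((347.0, 115.5), (15.0, 4.0), 90.0)
scene org 12.5 (315, 108, 12, 4) ((320.5, 109.5), (3.0, 11.0), 90.0)
scene org 10.5 (406, 90, 18, 6) ((414.48077392578125, 91.59616088867188), (16.473758697509766, 4.510671138763428), 11.309930801391602)
scene org 24.5 (453, 80, 9, 6) ((457.0, 82.5), (5.0, 8.0), 90.0)
```

View pics/crop1.png

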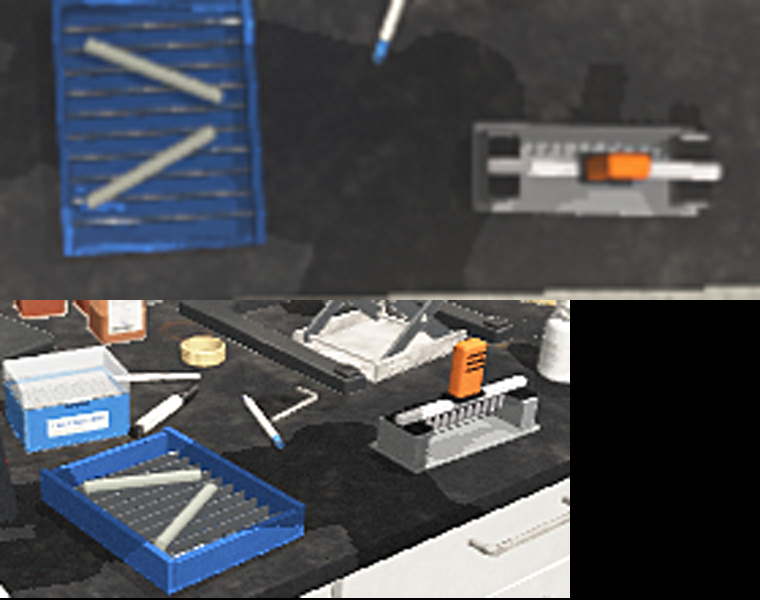

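The crop shows the orange block handle on a white bar with black runners and teeth, standing in the grey stand, so it is the rake. The two white rods lie askew in the blue tray.

```bash
python3 - <<'E'
from h import *
t=optics.snapshot("top"); s=optics.snapshot("scene")
P=[d["mtx"]@np.c_[d["R"],d["t"]] for d in(t,s)]
def tri(a,b):
    X=cv2.triangulatePoints(P[0],P[1],np.array(a,float).reshape(2,1),np.array(b,float).reshape(2,1)); X=(X[:3]/X[3]).ravel()
    q=P[1]@np.r_[X,1]; return X.round(1),(q[:2]/q[2]-b).round(1)
print("handletop",tri((407.5,236.5),(412,156)))
print("barL",tri((372,236.7),(386.6,182.4))); print("barR",tri((430.2,237.7),(433.8,169.8)))
for n,d in(("top",t),("scene",s)):
    p=d["pixels"].astype(int); reg=np.zeros(p.shape[:2],bool)
    if n=="top": reg[225:250,365:435]=1
    else: reg[145:205,375:445]=1
    w=(p.min(2)>(170))&reg
    print(n,[ (cv2.boundingRect(c),cv2.minAreaRect(c)) for c in blobs(w,4)])
    hv=cv2.cvtColor(d["pixels"],cv2.COLOR_RGB2HSV)
    o=(hv[:,:,1]>140)&(hv[:,:,0]<20)&reg; ys,xs=np.nonzero(o)
    if n=="top": print(hv[230:243,393:417,2])
    for zz in (85,95,105):
      pass
h=cv2.cvtColor(t["pixels"],cv2.COLOR_RGB2HSV); m=((h[:,:,2]>200)&(h[:,:,1]>150)&(h[:,:,0]<20)); m[:225]=0;m[250:]=0
c=max(blobs(m,4),key=cv2.contourArea); print(cv2.minAreaRect(c))
for z in(90,100,110): print(z,cv2.minAreaRect(ray(t,c[:,0],z)[:,:2].astype(np.float32)))
# rods in tray coords
w=(t["pixels"].astype(int).min(2)>115); R=np.zeros_like(w); R[198:252,266:313]=1
for c in blobs(w&R,15):
    q=ray(t,c[:,0],30)[:,:2].astype(np.float32); print("rod",cv2.minAreaRect(q))
# grey stand
E
```

```text
handletop (array([ 461.7, -213.1,  112.1]), array([ 1.2, -0.1]))
barL (array([ 464.3, -117.9,   52.7]), array([ 0.5, -0. ]))
barR (array([ 456. , -314.3,   42.7]), array([ 0.2, -0. ]))
top [((413, 236, 17, 4), ((421.0, 237.5), (3.0, 16.0), 90.0)), ((382, 235, 12, 4), ((387.5, 236.5), (3.0, 11.0), 90.0))]
[[126 115 124 129 115 111 124 129 115 112 112 124 115 111 113 112 111 111
  111 111 107 105  91  86]
 [163 129 155 167 130 128 159 166 129 122 129 146 124 124 126 114 110 124
  128 115 104 101  88  84]
 [157 123 142 152 121 139 153 151 119 141 156 132 120 148 156 127 113 143
  149 120 128 134 101  85]
 [128  92  75  74  62  75  81  84  86 137 177 178 180 180 178 168 159 160
  149 104 122 134  99  95]
 [133  96  60  63  79  98 105 105 112 205 243 245 245 244 244 242 242 245
  244 164 127 132 110 123]
 [172 116  62  80 106 114 115 113 117 217 250 251 250 250 250 251 252 254
  255 221 174 168 167 169]
 [224 150  70  84 113 118 119 118 120 208 250 251 250 250 250 250 250 251
  252 235 232 235 236 236]
 [226 157  74  82 117 125 126 126 128 205 253 255 254 253 252 252 251 252
  253 236 231
[... 945 characters left out ...]
4.0), 90.0)), ((442, 147, 3, 10), ((443.0, 151.5), (9.0, 2.0), 90.0)), ((375, 145, 37, 25), ((393.0, 157.0), (24.0, 36.0), 90.0))]
((407.0, 236.5), (5.0, 10.0), 90.0)
90 ((459.6290283203125, -221.78236389160156), (32.249237060546875, 15.864340782165527), 88.67118835449219)
100 ((459.2613220214844, -218.39097595214844), (31.990867614746094, 15.737238883972168), 88.67112731933594)
110 ((458.8937072753906, -214.99960327148438), (31.732479095458984, 15.61014461517334), 88.67092895507812)
rod ((471.37152099609375, 159.53245544433594), (12.65389347076416, 127.02365112304688), 28.32975959777832)
rod ((552.2407836914062, 152.4221649169922), (119.03584289550781, 10.547881126403809), 66.8290786743164)
```

```bash
cat > go.py <<'E'
import sys
from h import *
from scipy.spatial.transform import Rotation as Ro
# usage: go.py x y z yaw -> full row to target from the measured pose (cm,deg)
s=sensors.sense(); T=Ro.from_euler("xyz",s["tcp_rot"],degrees=True)
if len(sys.argv)>1:
    x,y,z,w=map(float,sys.argv[1:5]); G=Ro.from_euler("xyz",[180,0,w],degrees=True)
    print("row",np.r_[T.inv().apply(np.array([x,y,z])-s["tool_pos"])/10,(T.inv()*G).as_rotvec(degrees=True)].round(2))
print(s["time"],s["tool_pos"].round(1),s["tcp_rot"].round(2),s["ft_force"].round(1),s["wrist_torque"].round(2),s["finger_gap"],s["grip_force"],s["joint_pos"].round(0))
E
```

Emit:
{"fn": "play_rows", "kwargs": {
  "motion": [
    [[-32,-16.4,0,0,0,36],[-32,-16.4,0,0,0,36],[-32,-16.4,0,0,0,36],[-32,-16.4,0,0,0,36],[-32,-16.4,0,0,0,36]]
  ],
  "jaw": 0.8
}}

```text
time: 0.8
tool_pos: [376.1, 379.1, 231.4]
tcp_rot: [180.0, -0.0, 123.7]
ft_force: [0.3, 0.0, 0.5]
finger_gap: 68.5
grip_force: 0.0
```

```bash
python3 go.py 460 -215 200 88
```

```text
row [-5.408e+01 -2.601e+01  3.130e+00  2.000e-02 -1.000e-02  3.572e+01]
0.8 [376.1 379.1 231.4] [179.97  -0.   123.72] [0.3 0.  0.5] [ 0.01 -0.04 -0.  ] 68.50899845146287 0.0 [40. -3. 96.  0. 87.  6.]
```

Emit:
{"fn": "play_rows", "kwargs": {
  "motion": [
    [[-54.1,-26,3.1,0,0,35.7],[-54.1,-26,3.1,0,0,35.7],[-54.1,-26,3.1,0,0,35.7],[-54.1,-26,3.1,0,0,35.7],[-54.1,-26,3.1,0,0,35.7]]
  ]
}}

```text
time: 1.3
tool_pos: [411.3, 131.8, 218.5]
tcp_rot: [180.0, -0.0, 88.0]
ft_force: [0.4, -0.3, -0.1]
finger_gap: 68.0
grip_force: 0.0
```

```bash
python3 go.py 460 -215 200 88
```

```text
row [-3.449e+01  6.070e+00  1.850e+00  5.000e-02 -1.000e-02  1.000e-02]
1.3 [411.3 131.8 218.5] [ 1.7995e+02 -1.0000e-02  8.8010e+01] [ 0.4 -0.3 -0.1] [ 0.04 -0.02 -0.01] 68.02193531952776 0.0 [ 11. -19. 112.  -0.  88.  13.]
```

Emit:
{"fn": "play_rows", "kwargs": {
  "motion": [
    [[-34.5,6.1,1.9,0,0,0],[-34.5,6.1,1.9,0,0,0],[-34.5,6.1,1.9,0,0,0],[-34.5,6.1,1.9,0,0,0],[-34.5,6.1,1.9,0,0,0]]
  ]
}}

```text
time: 1.8
tool_pos: [447.6, -115.5, 205.1]
tcp_rot: [179.9, 0.0, 88.3]
ft_force: [0.2, -0.7, 0.7]
finger_gap: 68.1
grip_force: 0.0
```

Emit:
{"fn": "play_rows", "kwargs": {
  "motion": [
    [[-9.6,1.7,0.5,0,0,0],[-9.6,1.7,0.5,0,0,0],[-9.6,1.7,0.5,0,0,0],[-9.6,1.7,0.5,0,0,0],[-9.6,1.7,0.5,0,0,0]]
  ]
}}

```text
time: 2.3
tool_pos: [461.7, -209.1, 199.8]
tcp_rot: [-180.0, -0.0, 88.3]
ft_force: [0.0, 0.2, -0.5]
finger_gap: 68.4
grip_force: 0.0
```

```bash
python3 go.py 460 -215 72 88; python3 - <<'E'
from h import *
t=optics.snapshot("top"); s=optics.snapshot("scene")
a=cv2.resize(t["pixels"][205:270,350:450,::-1],None,fx=4,fy=4); b=cv2.resize(s["pixels"][80:220,340:470,::-1],None,fx=2.8,fy=2.8)
im=np.zeros((400,800,3),np.uint8); im[:260,:400]=a; im[:392,410:410+364]=b
cv2.imwrite("pics/c2.png",im)
E
```

```text
row [-6.000e-01 -1.500e-01  1.278e+01 -1.000e-02 -3.000e-02  3.300e-01]
2.3 [ 461.7 -209.1  199.8] [-1.7999e+02 -3.0000e-02  8.8330e+01] [ 0.   0.2 -0.5] [ 0.05 -0.04 -0.  ] 68.437466369254 0.0 [-30.  -6. 102.   0.  84. -29.]
```

View pics/c2.png

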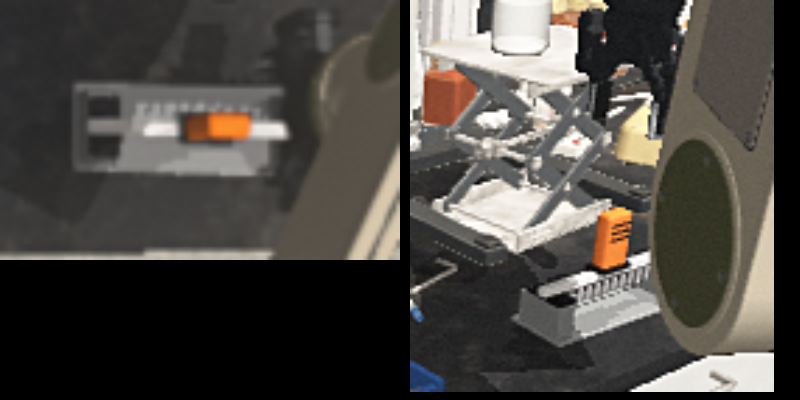

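The picture shows the handle unobstructed (orange at about (407,236) in the top view), with the gripper above it and parallax pushing it right. I'll lower onto the handle now.

Emit:
{"fn": "play_rows", "kwargs": {
  "motion": [
    [[-0.3,-0.1,3,0,0,0.3],[-0.6,-0.1,6,0,0,0.3],[-0.6,-0.1,9,0,0,0.3],[-0.6,-0.1,11,0,0,0.3],[-0.6,-0.1,12.6,0,0,0.3]]
  ]
}}

```text
time: 2.9
tool_pos: [460.2, -214.1, 72.5]
tcp_rot: [-179.9, -0.0, 88.1]
ft_force: [-0.6, 0.2, 0.3]
finger_gap: 68.1
grip_force: 0.0
```

Emit:
{"fn": "play_rows", "kwargs": {
  "motion": [
    [[0,0,0,0,0,0],[0,0,0,0,0,0],[0,0,0,0,0,0],[0,0,0,0,0,0],[0,0,0,0,0,0]]
  ],
  "jaw": 0,
  "squeeze": 50
}}

```text
time: 3.4
tool_pos: [461.8, -216.1, 75.6]
tcp_rot: [179.9, 0.1, 88.0]
ft_force: [0.0, 2.3, 6.3]
finger_gap: 19.2
grip_force: 50.3
```

Emit:
{"fn": "play_rows", "kwargs": {
  "motion": [
    [[0,0,0,0,0,0],[0,0,0,0,0,0],[0,0,0,0,0,0],[0,0,0,0,0,0],[0,0,0,0,0,0]]
  ]
}}

```text
time: 3.9
tool_pos: [461.7, -216.1, 75.5]
tcp_rot: [179.9, 0.0, 88.0]
ft_force: [0.9, 2.2, 7.1]
finger_gap: 19.7
grip_force: 50.3
```

```bash
python3 go.py; python3 - <<'E'
from h import *
t=optics.snapshot("top"); s=optics.snapshot("scene")
a=cv2.resize(t["pixels"][205:270,350:450,::-1],None,fx=4,fy=4); b=cv2.resize(s["pixels"][80:220,340:470,::-1],None,fx=2.8,fy=2.8)
im=np.zeros((400,800,3),np.uint8); im[:260,:400]=a; im[:392,410:410+364]=b
cv2.imwrite("pics/c3.png",im)
E
```

```text
3.9 [ 461.7 -216.1   75.5] [1.7986e+02 5.0000e-02 8.8020e+01] [0.9 2.2 7.1] [0.31 0.13 0.07] 19.657550568294617 50.34118294715881 [-31.   1. 109.   0.  70. -29.]
```

View pics/c3.png

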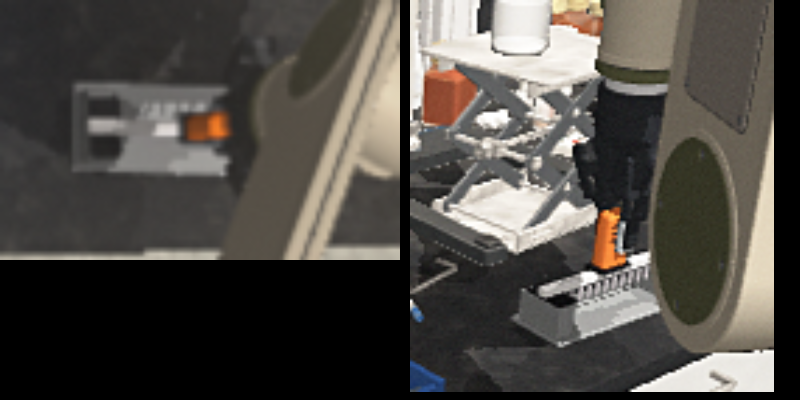

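The pads hold the orange handle: gap 19.7 mm, grip 50 N. I'll lift.

Emit:
{"fn": "play_rows", "kwargs": {
  "motion": [
    [[0,0,-1,0,0,0],[0,0,-3,0,0,0],[0,0,-6,0,0,0],[0,0,-9,0,0,0],[0,0,-11,0,0,0]]
  ],
  "squeeze": 80
}}

```text
time: 4.5
tool_pos: [461.2, -216.2, 186.9]
tcp_rot: [179.9, 0.1, 88.0]
ft_force: [-0.2, -0.3, -1.2]
finger_gap: 19.2
grip_force: 78.0
```

```bash
python3 go.py 423 146.5 170 91.6
```

```text
row [36.12 -5.08  1.63  0.13  0.09 -3.59]
4.5 [ 461.2 -216.2  186.9] [1.7987e+02 8.0000e-02 8.8010e+01] [-0.2 -0.3 -1.2] [ 0.01 -0.02  0.03] 19.174955816973153 78.033127784729 [-31.  -5. 103.  -0.  82. -29.]
```

Emit:
{"fn": "play_rows", "kwargs": {
  "motion": [
    [[3,-0.4,0,0,0,-0.5],[7,-1,0,0,0,-1],[11,-1.6,0,0,0,-1.5],[15,-2.1,0,0,0,-2],[19,-2.7,0,0,0,-2.5]]
  ]
}}

```text
time: 5.0
tool_pos: [439.8, -23.7, 184.5]
tcp_rot: [180.0, 0.0, 90.5]
ft_force: [0.5, -0.0, -1.5]
finger_gap: 19.0
grip_force: 78.2
```

Emit:
{"fn": "play_rows", "kwargs": {
  "motion": [
    [[4,-0.5,0,0,0,-0.3],[8,-1.1,0,0,0,-0.6],[12,-1.7,0,0,0,-1],[15.5,-2.2,0,0,0,-1],[17.1,-2.4,0,0,0,-1]]
  ]
}}

```text
time: 5.5
tool_pos: [413.9, 148.3, 184.6]
tcp_rot: [180.0, -0.0, 91.6]
ft_force: [0.3, -0.4, -2.0]
finger_gap: 19.1
grip_force: 78.1
```

Emit:
{"fn": "play_rows", "kwargs": {
  "motion": [
    [[0,0,0,0,0,0],[0,0,0,0,0,0]]
  ]
}}

```text
time: 5.7
tool_pos: [414.6, 145.7, 184.2]
tcp_rot: [180.0, 0.0, 91.6]
ft_force: [0.4, -0.3, -2.0]
finger_gap: 19.0
grip_force: 78.1
```

```bash
python3 go.py 423 146.5 130 91.6; python3 - <<'E'
from h import *
t=optics.snapshot("top"); s=optics.snapshot("scene")
a=cv2.resize(t["pixels"][180:280,240:340,::-1],None,fx=4,fy=4); b=cv2.resize(s["pixels"][100:260,220:380,::-1],None,fx=2.45,fy=2.45)
im=np.zeros((400,800,3),np.uint8); im[:400,:400]=a; im[:392,406:406+392]=b
cv2.imwrite("pics/c4.png",im)
E
```

```text
row [ 0.06  0.84  5.42  0.02  0.03 -0.02]
5.7 [414.6 145.7 184.2] [1.7998e+02 3.0000e-02 9.1580e+01] [ 0.4 -0.3 -2. ] [-0.07  0.01  0.03] 18.95395501397271 78.1035840511322 [ 13. -17. 113.  -0.  84.  11.]
```

View pics/c4.png

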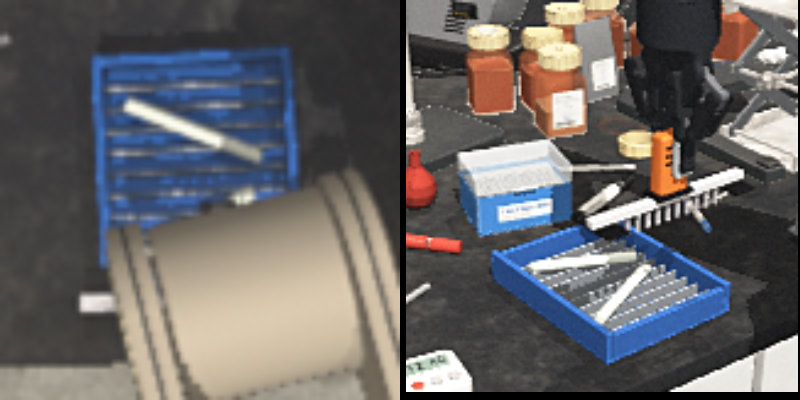

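The rake hangs level and upright over the near end of the tray. The bar ends are at scene (295,191) and (358,171), and the left end is at top (260,255.5). I'll work out where the rake sits in the hand.

```bash
python3 - <<'E'
from h import *
t=optics.snapshot("top"); s=optics.snapshot("scene")
P=[d["mtx"]@np.c_[d["R"],d["t"]] for d in(t,s)]
X=cv2.triangulatePoints(P[0],P[1],np.array([[260.],[255.5]]),np.array([[295.5],[190.6]])); X=(X[:3]/X[3]).ravel(); print("L",X)
for z in (X[2],155): print(ray(s,(295.5,190.6),z),ray(s,(358.4,171),z))
# tray in scene: outer rim corners check
h=cv2.cvtColor(s["pixels"],cv2.COLOR_RGB2HSV); b=cv2.inRange(h,(100,130,50),(125,255,255)); b[:185]=0
c=cv2.convexHull(max(blobs(b,300),key=cv2.contourArea))[:,0]
for k,f in(("left",c[c[:,0].argmin()]),("right",c[c[:,0].argmax()]),("top",c[c[:,1].argmin()]),("bot",c[c[:,1].argmax()])): print(k,f,ray(s,f,36).round(1))
E
```

```text
L [411.19868519 242.84573169 157.1363327 ]
[[411.11098028 242.7380756  157.1363327 ]] [[406.3887891   56.23182546 157.1363327 ]]
[[414.49235626 240.3530767  155.        ]] [[409.74725526  52.94198756 155.        ]]
left [255 213] [[560.3 268.1  36. ]]
right [352 216] [[401.2  71.8  36. ]]
top [312 192] [[568.1  74.2  36. ]]
bot [302 248] [[360.  261.1  36. ]]
```

Emit:
{"fn": "play_rows", "kwargs": {
  "motion": [
    [[-0.1,0.8,1,0,0,0],[-0.1,0.8,4,0,0,0],[-0.1,0.8,7,0,0,0],[-0.1,0.8,8.9,0,0,0],[-0.1,0.8,8.9,0,0,0]]
  ]
}}

```text
time: 6.4
tool_pos: [420.3, 143.9, 90.9]
tcp_rot: [-179.6, 0.1, 91.5]
ft_force: [-0.4, -0.3, -0.9]
finger_gap: 18.7
grip_force: 78.2
```

Emit:
{"fn": "play_rows", "kwargs": {
  "motion": [
    [[0,0,0.3,0,0,0],[0,0,0.6,0,0,0],[0,0,0.8,0,0,0],[0,0,1.0,0,0,0],[0,0,1.2,0,0,0]]
  ]
}}

```text
time: 6.9
tool_pos: [423.1, 145.2, 83.3]
tcp_rot: [179.9, -0.0, 91.5]
ft_force: [-0.2, 0.5, -1.6]
finger_gap: 19.0
grip_force: 78.2
```

```bash
python3 go.py 422.5 145 79 91.6;python3 - <<'E'
from h import *
t=optics.snapshot("top"); s=optics.snapshot("scene")
a=cv2.resize(t["pixels"][180:280,240:340,::-1],None,fx=4,fy=4); b=cv2.resize(s["pixels"][130:260,240:370,::-1],None,fx=3,fy=3)
im=np.zeros((400,800,3),np.uint8); im[:400,:400]=a; im[:390,406:406+390]=b
cv2.imwrite("pics/c5.png",im)
E
```

```text
row [-0.02 -0.06  0.43  0.06 -0.01 -0.08]
6.9 [423.1 145.2  83.3] [ 1.7994e+02 -1.0000e-02  9.1520e+01] [-0.2  0.5 -1.6] [-0.03  0.03  0.01] 19.027639003038015 78.16383361816406 [ 12. -10. 118.  -0.  71.  11.]
```

View pics/c5.png

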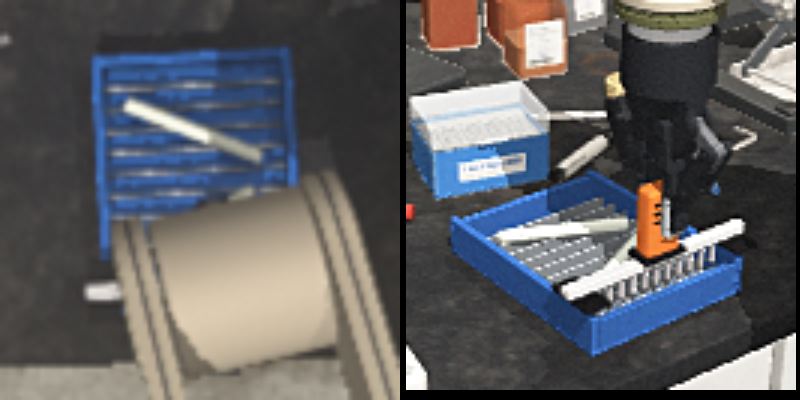

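The rake is over the near end: teeth inside the tray, runners over both side rims, clear of the rods. I'll feel for contact with the rims.

Emit:
{"fn": "play_rows", "kwargs": {
  "motion": [
    [[0,0,0.1,0,0,0],[0,0,0.2,0,0,0],[0,0,0.3,0,0,0],[0,0,0.4,0,0,0]]
  ]
}}

```text
time: 7.4
tool_pos: [422.7, 145.1, 78.8]
tcp_rot: [-180.0, -0.0, 91.5]
ft_force: [0.3, 0.0, -1.8]
finger_gap: 19.3
grip_force: 78.2
```

Emit:
{"fn": "play_rows", "kwargs": {
  "motion": [
    [[0,0,0.1,0,0,0],[0,0,0.2,0,0,0],[0,0,0.2,0,0,0]]
  ]
}}

```text
time: 7.7
tool_pos: [422.6, 145.0, 76.6]
tcp_rot: [-180.0, 0.0, 91.5]
ft_force: [0.7, -0.7, -1.9]
finger_gap: 19.0
grip_force: 78.2
```

Emit:
{"fn": "play_rows", "kwargs": {
  "motion": [
    [[0,0,0.1,0,0,0],[0,0,0.2,0,0,0],[0,0,0.2,0,0,0]]
  ]
}}

```text
time: 8.0
tool_pos: [422.6, 145.0, 74.7]
tcp_rot: [-180.0, 0.0, 91.5]
ft_force: [-0.1, 0.1, -1.6]
finger_gap: 19.0
grip_force: 78.2
```

Emit:
{"fn": "play_rows", "kwargs": {
  "motion": [
    [[0,0,0.1,0,0,0],[0,0,0.2,0,0,0],[0,0,0.2,0,0,0]]
  ]
}}

```text
time: 8.3
tool_pos: [422.5, 145.0, 72.7]
tcp_rot: [-180.0, 0.0, 91.5]
ft_force: [-0.2, 1.0, -1.5]
finger_gap: 19.1
grip_force: 78.2
```

Emit:
{"fn": "play_rows", "kwargs": {
  "motion": [
    [[0,0,0.1,0,0,0],[0,0,0.1,0,0,0],[0,0,0.1,0,0,0]]
  ]
}}

```text
time: 8.6
tool_pos: [422.7, 145.1, 71.9]
tcp_rot: [-180.0, 0.0, 91.5]
ft_force: [-1.1, -0.3, -1.3]
finger_gap: 18.8
grip_force: 78.2
```

Emit:
{"fn": "play_rows", "kwargs": {
  "motion": [
    [[0,0,0.1,0,0,0],[0,0,0.1,0,0,0],[0,0,0.1,0,0,0]]
  ]
}}

```text
time: 8.9
tool_pos: [422.8, 145.1, 71.6]
tcp_rot: [180.0, 0.0, 91.5]
ft_force: [-4.7, -2.1, 7.2]
finger_gap: 19.2
grip_force: 79.3
```

Emit:
{"fn": "play_rows", "kwargs": {
  "motion": [
    [[0,0,0.1,0,0,0],[0,0,0.1,0,0,0],[0,0,0.1,0,0,0]]
  ]
}}

```text
time: 9.2
tool_pos: [422.9, 145.1, 71.6]
tcp_rot: [180.0, 0.0, 91.5]
ft_force: [-9.3, -2.2, 17.5]
finger_gap: 19.1
grip_force: 80.8
```

Emit:
{"fn": "play_rows", "kwargs": {
  "motion": [
    [[0,0,0.1,0,0,0],[0,0,0.1,0,0,0],[0,0,0.1,0,0,0]]
  ]
}}

```text
time: 9.5
tool_pos: [422.9, 145.1, 71.6]
tcp_rot: [-180.0, 0.0, 91.5]
ft_force: [-15.1, -4.5, 28.6]
finger_gap: 18.9
grip_force: 82.2
```

Contact is at TCP z 71.7. I'll ease off to about 72 and comb at 60 mm/s along tool +y.

Emit:
{"fn": "play_rows", "kwargs": {
  "motion": [
    [[0,0,-0.28,0,0,0],[0,0.6,-0.28,0,0,0],[0,1.2,-0.28,0,0,0],[0,1.8,-0.28,0,0,0],[0,2.4,-0.28,0,0,0]]
  ]
}}

```text
time: 10.0
tool_pos: [447.1, 145.8, 71.7]
tcp_rot: [-180.0, -0.0, 91.5]
ft_force: [-4.3, -0.6, 5.8]
finger_gap: 18.9
grip_force: 79.2
```

Emit:
{"fn": "play_rows", "kwargs": {
  "motion": [
    [[0,0.6,0,0,0,0],[0,1.2,0,0,0,0],[0,1.8,0,0,0,0],[0,2.4,0,0,0,0],[0,3,0,0,0,0]]
  ]
}}

```text
time: 10.5
tool_pos: [477.1, 146.5, 71.6]
tcp_rot: [-180.0, 0.0, 91.5]
ft_force: [-4.8, -0.6, 5.9]
finger_gap: 19.3
grip_force: 79.2
```

Emit:
{"fn": "play_rows", "kwargs": {
  "motion": [
    [[0,0.6,0,0,0,0],[0,1.2,0,0,0,0],[0,1.8,0,0,0,0],[0,2.4,0,0,0,0],[0,3,0,0,0,0]]
  ]
}}

```text
time: 11.0
tool_pos: [507.1, 147.3, 71.7]
tcp_rot: [-180.0, 0.0, 91.5]
ft_force: [-4.3, 0.1, 7.2]
finger_gap: 18.9
grip_force: 79.2
```

Emit:
{"fn": "play_rows", "kwargs": {
  "motion": [
    [[0,0.6,0,0,0,0],[0,1.2,0,0,0,0],[0,1.8,0,0,0,0],[0,2.4,0,0,0,0],[0,3,0,0,0,0]]
  ]
}}

```text
time: 11.5
tool_pos: [537.1, 148.1, 71.7]
tcp_rot: [-180.0, 0.0, 91.5]
ft_force: [-4.2, 0.2, 7.3]
finger_gap: 19.1
grip_force: 79.2
```

```bash
python3 go.py 600 149 72 91.5;python3 - <<'E'
from h import *
t=optics.snapshot("top"); s=optics.snapshot("scene")
a=cv2.resize(t["pixels"][180:280,240:340,::-1],None,fx=4,fy=4); b=cv2.resize(s["pixels"][130:260,240:370,::-1],None,fx=3,fy=3)
im=np.zeros((400,800,3),np.uint8); im[:400,:400]=a; im[:390,406:406+390]=b
cv2.imwrite("pics/c6.png",im)
E
```

```text
row [-0.08  6.29 -0.04 -0.04  0.    0.01]
11.5 [537.1 148.1  71.7] [-179.96    0.     91.51] [-4.2  0.2  7.3] [-0.11  0.89 -0.01] 19.068126340413084 79.18370246887207 [ 10.   9. 101.   0.  70.   9.]
```

View pics/c6.png

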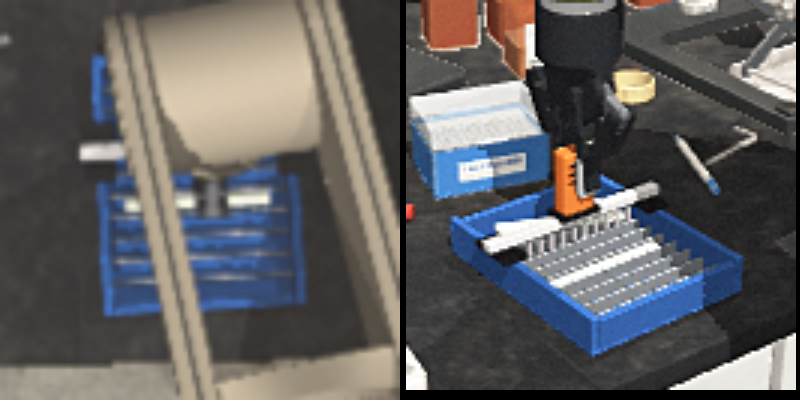

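The first rod is down in a groove and parallel, at about (555-650, 245-285) in the scene crop. I'll carry on to the second.

Emit:
{"fn": "play_rows", "kwargs": {
  "motion": [
    [[0,0.6,0,0,0,0],[0,1.2,0,0,0,0],[0,1.8,0,0,0,0],[0,2.4,0,0,0,0],[0,3,0,0,0,0]]
  ]
}}

```text
time: 12.1
tool_pos: [566.6, 148.9, 71.7]
tcp_rot: [-179.9, 0.0, 91.5]
ft_force: [-4.9, -0.3, 8.7]
finger_gap: 19.0
grip_force: 79.3
```

Emit:
{"fn": "play_rows", "kwargs": {
  "motion": [
    [[0,0.6,0,0,0,0],[0,1.2,0,0,0,0],[0,1.8,0,0,0,0],[0,2.4,0,0,0,0],[0,3,0,0,0,0]]
  ]
}}

```text
time: 12.6
tool_pos: [596.6, 149.7, 71.7]
tcp_rot: [-180.0, 0.0, 91.5]
ft_force: [-3.6, -0.3, 7.0]
finger_gap: 19.3
grip_force: 79.3
```

```bash
python3 go.py 600 149 72 91.5;python3 - <<'E'
from h import *
t=optics.snapshot("top"); s=optics.snapshot("scene")
a=cv2.resize(t["pixels"][180:280,240:340,::-1],None,fx=4,fy=4); b=cv2.resize(s["pixels"][130:260,240:370,::-1],None,fx=3,fy=3)
im=np.zeros((400,800,3),np.uint8); im[:400,:400]=a; im[:390,406:406+390]=b
cv2.imwrite("pics/c7.png",im)
E
```

```text
row [-0.08  0.33 -0.03 -0.05  0.    0.02]
12.6 [596.6 149.7  71.7] [-179.95    0.     91.52] [-3.6 -0.3  7. ] [-0.11  0.82 -0.  ] 19.327064955079113 79.29166674613953 [ 9. 17. 91.  0. 71.  8.]
```

View pics/c7.png

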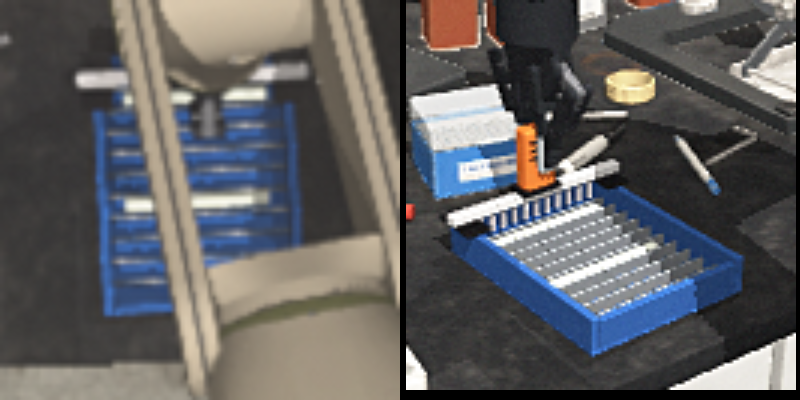

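Both rods lie parallel in grooves, at scene crop (550,225) and (603,264). The rake is at the far end on the rims, so I'll ease the preload and release.

Emit:
{"fn": "play_rows", "kwargs": {
  "motion": [
    [[0,-0.3,-0.06,0,0,0],[0,-0.6,-0.06,0,0,0],[0,-0.6,-0.06,0,0,0],[0,-0.6,-0.06,0,0,0]]
  ],
  "squeeze": 20
}}

```text
time: 13.1
tool_pos: [590.0, 149.5, 71.9]
tcp_rot: [-180.0, 0.0, 91.5]
ft_force: [0.1, 0.0, -0.8]
finger_gap: 19.0
grip_force: 78.2
```

Emit:
{"fn": "play_rows", "kwargs": {
  "motion": [
    [[0,0,0,0,0,0],[0,0,0,0,0,0],[0,0,0,0,0,0],[0,0,0,0,0,0],[0,0,0,0,0,0]]
  ],
  "jaw": 0.6
}}

```text
time: 13.6
tool_pos: [590.7, 149.5, 72.3]
tcp_rot: [180.0, -0.0, 91.5]
ft_force: [-0.5, -0.4, -0.0]
finger_gap: 51.1
grip_force: 0.0
```

Emit:
{"fn": "play_rows", "kwargs": {
  "motion": [
    [[0,0,-1,0,0,0],[0,0,-3,0,0,0],[0,0,-6,0,0,0],[0,0,-10,0,0,0],[0,0,-14,0,0,0]]
  ]
}}

```text
time: 14.1
tool_pos: [590.2, 149.4, 214.1]
tcp_rot: [-180.0, 0.0, 91.5]
ft_force: [-0.1, 0.9, 0.1]
finger_gap: 50.9
grip_force: 0.0
```

Emit:
{"fn": "play_rows", "kwargs": {
  "motion": [
    [[-5,0,0,0,0,0],[-10,0,0,0,0,0],[-15,0,0,0,0,0],[-20,0,0,0,0,0],[-24,0,0,0,0,0]]
  ]
}}

```text
time: 14.6
tool_pos: [596.8, -93.2, 213.4]
tcp_rot: [179.9, 0.0, 91.5]
ft_force: [1.1, -0.2, 0.6]
finger_gap: 51.5
grip_force: 0.0
```

Emit:
{"fn": "play_rows", "kwargs": {
  "motion": [
    [[0,0,0,0,0,0],[0,0,0,0,0,0],[0,0,0,0,0,0],[0,0,0,0,0,0],[0,0,0,0,0,0]]
  ]
}}

```text
time: 15.1
tool_pos: [597.1, -89.1, 212.4]
tcp_rot: [180.0, -0.0, 91.6]
ft_force: [-0.2, -1.0, 0.3]
finger_gap: 51.2
grip_force: 0.0
```

```bash
python3 go.py;python3 - <<'E'
from h import *
t=optics.snapshot("top"); s=optics.snapshot("scene")
a=cv2.resize(t["pixels"][180:280,240:340,::-1],None,fx=4,fy=4); b=cv2.resize(s["pixels"][130:260,240:370,::-1],None,fx=3,fy=3)
im=np.zeros((400,800,3),np.uint8); im[:400,:400]=a; im[:390,406:406+390]=b
cv2.imwrite("pics/c8.png",im)
w=(t["pixels"].astype(int).min(2)>115); R=np.zeros_like(w); R[198:252,266:313]=1
for c in blobs(w&R,15): print("rod",cv2.minAreaRect(ray(t,c[:,0],15)[:,:2].astype(np.float32)))
E
```

```text
15.1 [597.1 -89.1 212.4] [ 1.800e+02 -1.000e-02  9.162e+01] [-0.2 -1.   0.3] [ 0.03 -0.01 -0.01] 51.18543456880628 0.0 [-13.   9.  86.   0.  85. -15.]
rod ((494.5618896484375, 149.6256561279297), (13.72147274017334, 120.84458923339844), 1.541486144065857)
rod ((586.4603271484375, 146.78826904296875), (28.260906219482422, 155.7391815185547), 0.7374140620231628)
```

View pics/c8.png

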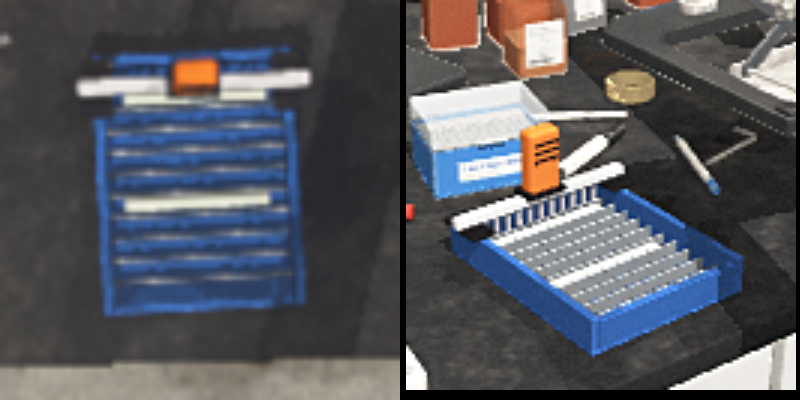

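The rake stands upright on the rims, released, with the arm clear. Rod A is at tray x −17, yaw 1.5°. Rod B is partly hidden by the bar, so I'll check its edge before handing in.

```bash
python3 - <<'E'
from h import *
t=optics.snapshot("top"); p=t["pixels"].astype(int).min(2)
for u in(276,280,284,300,304):
    print(u,p[196:212,u],p[224:236,u])
for v in (203,204,205,206,207,229,230,231,232,233): print(v,[ray(t,(288,v),z)[0,0].round(1) for z in(12,17,24,30)])
E
```

```text
276 [ 43  45  61 148 235 227 198 155 214 206 101 122  62  51  52  62] [ 65  50  41  46  67 119 197 232 189  84 115  61]
280 [ 45  53  66 135 204 208 206 170 220 202  95 121  61  48  42  87] [ 62  49  40  61 102 128 204 224 154  67  90  58]
284 [ 45  43  46  44  43  40  38  47 120 194  82  80  57  55  47  85] [ 56  44  42  92 155 151 209 213 112  60  66  55]
300 [ 45  57 137 218 222 206 156 218 199  88 112  61  55  48 103 163] [ 48  40  71 116 125 199 222 164  65  70  56  51]
304 [ 50  64 137 216 225 221 177 224 197  80  71  55  50  42  85 135] [ 50  40  75 129 144 204 208  99  70  57  55  51]
203 [np.float64(584.8), np.float64(584.2), np.float64(583.3), np.float64(582.5)]
204 [np.float64(581.4), np.float64(580.8), np.float64(579.9), np.float64(579.2)]
205 [np.float64(578.0), np.float64(577.4), np.float64(576.6), np.float64(575.8)]
206 [np.float64(574.6), np.float64(574.0), np.float64(573.2), np.float64(572.5)]
207 [np.float64(571.3), np.float64(570.7), np.float64(569.8), np.float64(569.1)]
229 [np.float64(497.0), np.float64(496.7), np.float64(496.2), np.float64(495.9)]
230 [np.float64(493.6), np.float64(493.3), np.float64(492.9), np.float64(492.6)]
231 [np.float64(490.3), np.float64(490.0), np.float64(489.6), np.float64(489.2)]
232 [np.float64(486.9), np.float64(486.7), np.float64(486.3), np.float64(485.9)]
233 [np.float64(483.6), np.float64(483.3), np.float64(483.0), np.float64(482.6)]
```

Rod B's edge sits exactly 5 groove pitches (90 mm) from rod A's, and its profile against the ridge is the same, so it is seated at x = +72 and parallel.

```bash
python3 -c "
from bench import job
print(job.hand_in())"
```

```text
the job is handed in; nothing more can be done
None
```

I combed both rods down into grooves, parallel to them, and left the rake standing released on the tray's rims with the arm clear. I handed the job in at about 15 s; the hand-in gave no verdict.

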